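# Close the jar with its double lid, then take off only the outer lid

### The arm

A 6-joint arm with a two-finger parallel gripper is mounted at the origin on the work surface. World frame = base frame: x ahead of the robot, y to its left, z up, the work surface at z = 0. Lengths are in m, angles in rad, forces in N, time in s.
With the tool pointing down it reaches from about 0.375 to 0.925 m from the base axis. Payload 5.7 kg.
Tool frame: the origin (TCP) lies midway between the tips of the shut fingers; the grasp point (between the pads) lies bot.grasp_offset behind it (bot.grasp_offset is the distance from the TCP to the grasp point, in m); z points along the fingers, y is the direction in which the jaws open and shut (so a half turn about z gives the same grasp; the last joint's range is limited). The gripper opens to 88 mm and grips with 3 to 60 N. Pads are 20 mm wide; open, the fingers measure 115 mm over their backs; the gripper's body (75 mm by 178 mm) begins 61 mm behind the grasp point.
Start: joints at [-1.441, 0.359, 1.51, -0, 1.272, -0.115], TCP at [0.145, -0.582, 0.223] pointing down, gripper open.
Joint ranges: [-2.97, 2.97], [-1.01, 2.36], [0.21, 2.38], [-0.96, 4.11], [0.2, 2.71], [-2.98, 2.98]. Speed limits (rad/s): [2.39, 2.39, 3.14, 3.14, 3.14, 3.14].

### API

Orientations are given as a unit quaternion [w, x, y, z].
In Python, from rig import bot gives the robot as it stands. The module is installed in compiled form; this text tells all that it offers.
- The arm moves only by the tool step_arm, never from a script. Its argument "steps" is a list of rows, each an object of numbers: "fingers": the gripper command: -1 is fully open, 1 is shut, values between are in proportion; "dx", "dy", "dz": the shift along the world's x, y, z as a fraction of full scale; "spin": the turn about the world's z as a fraction of full scale. A call has 1 to 12 rows; each row is the pose to reach, as a shift and turn from the pose measured when the call began; what a row does not reach only later rows make up. Full scale, the value 1, is 600 mm for a shift and 120 degrees for a turn. A row lasts 1/10 s, in which the tool goes at most 50 mm and 8.59 degrees, less where a joint would pass 70% of its speed; a pose out of reach is approached as far as the arm can. A call with a number of a shift or a turn outside -1 to 1 is refused whole. A call with a gripper value outside its range is refused whole. The fingers move at their own pace and stop on an object; "newtons" is the grip in N (left out, the last holds). Time passes only in rows, so rows that repeat a pose let the fingers close. It gives the time, the measured TCP pose, the force and the opening at its end, in the units of the state.
- bot.read_state(): the state, without advancing time (a new reading comes with each control period).
- bot.snapshot(name): name is "side" or "top"; returns a dict with "img" (420x560x3 uint8, blue, green, red), "fx", "fy", "cx", "cy" (pixels), "rvec" (rotation vector, rad) and "tvec" (3), from world to camera coordinates, as OpenCV has them. Camera axes: x right, y down, z forward; pixel columns grow to the right and rows downward; lengths in m; the calibration is good to about 2 mm. A picture is of the moment at which its call begins. There is no depth.
- bot.sign_off(): hands the job in, once; it reports no verdict.
Trained networks look in a picture, given as the dict that the camera call returned (one of the last four; its "shot" number tells which), for a name from the list of things; names that differ only in an ending like _2 or _b are one class to them, and where a whole thing is asked for, a point or a joint stands for the part that bears it (a point fixed in the world has none). Each returns a list of dicts, best first, with "score" (0 to 1); they miss things now and then, are a little off and sometimes report something else, mostly with a low value. They report only what shows in the picture. A call takes as long as a camera call.
- bot.find_in(name, picture): "rect" ([left, top, right, bottom] in pixels, round what is visible of it).
- bot.outline_of(name, picture): "pixels" (420x560 bool, what is visible of it) and "rect" ([left, top, right, bottom] in pixels, round what is visible of it).
- bot.pinpoint(name, picture): "centre" ([column, row] in pixels: a listed point, or the origin of a listed thing).
The state is a dict: "time": time; "q": joint angles; "qd": joint speeds; "joint_efforts": joint torques, N m; "eef_pos": TCP position; "eef_rot": TCP orientation; "force": force on the tool from outside, world axes, zero at the start; "ft_torque": the same for the moment, N m; "gripper_width": opening from 0.0 (shut) to 1.0 (fully open).
Only numpy, scipy, OpenCV 4.12 (cv2) and the standard library are available. Lean on these libraries where they do the work, as an engineer would, in place of code of your own. Each camera call takes 0.05 s, during which the arm holds its last target.

### The job

Pick up the two nested lids together by the inner lid's stem, thread the stem over the jar's upright post, lower them all the way onto the jar rim, gently, and only then let go. Then lift off the outer lid alone until it is clear above the stem, leaving the inner lid seated on the jar, and finish while still holding the outer lid roughly level in the air. The outer lid must not come off the inner lid before the inner lid sits on the jar, the jar stays upright where it stands, and the other things on the shelf are left alone.

Things in the scene. Friction and masses are not known exactly. Their poses are not given: they have to be found in the camera images.
- jar: Frosted glass jar, loose, upright, 0.6 kg: round, 90 mm outer diameter, 75 mm high, wall 6 mm, open top. A fixed upright chrome post, 10 mm diameter, stands at its centre and rises out of the mouth to 110 mm above the jar's underside. Origin: centre of the underside; z up along the post.
- post_tip (a point): Centre of the tip of the jar's post, 110 mm above the jar's underside; the last 3 mm are bevelled.
- inner_lid: Inner lid, white plastic, loose, 0.1 to 0.21 kg: disc 88 mm wide, 8 mm thick, with an upright tubular stem at its centre, 26 mm outer diameter, top 70 mm above the underside. Starts flat on the shelf, outer lid on it. Seated, the disc lies flat on the jar rim: origin 75 mm above the jar's. Origin: centre of the underside; z up along the stem.
- stem_top (a point): Centre of the stem's top end, 70 mm above the inner lid's underside. A straight 14 mm hole runs right through stem and disc; the jar's post enters it from below with 2 mm clearance all round. 30 mm of the stem stick out above the outer lid's collar; gripped there, both lids rise together.
- outer_lid: Outer lid, metal, loose, 0.1 to 0.2 kg, resting on the inner lid, not fastened: ring plate 100 mm wide, 6 mm thick, top face 11 mm above the origin; 5 mm deep skirt at its edge (3 mm sideways play around the inner disc); collar at its centre. Nested, its origin is 3 mm above the inner lid's. Origin: centre of the skirt's lower edge (lowest point); z up.
- collar_top (a point): Centre of the top of the outer lid's collar, 37 mm above the outer lid's origin. The collar rises 26 mm from the plate, 44 mm outer and 34 mm inner diameter; the stem stands in it with 4 mm clearance all round. Gripped by the collar, the outer lid lifts alone.
- nail_file: Bystander: chrome nail file with black handle, 150 x 14 x 7 mm, lying on the shelf. Origin: under its middle; x along it. Leave alone.
- hair_clip: Bystander: black plastic hair clip, 70 x 44 x 30 mm, lying on the shelf. Origin: centre of its underside. Leave alone.
- pill_organizer: Bystander: pink pill organizer, 36 x 150 x 25 mm, the long side along y. Origin: centre of its underside. Leave alone.
- brush_holder: Bystander: grey silicone makeup brush holder, 72 mm diameter, 75 mm high, with brushes up to 115 mm. Origin: centre of its underside. Leave alone.

How it is judged:
On the way, in this order (a step that is already met when the one before it is completed fails the run):
1. both lids are lifted off the shelf together, nested (height (world z) of inner_lid above 0.03 m and z of outer_lid in the frame of inner_lid below 0.007 m and horizontal distance between outer_lid and inner_lid below 0.008 m), for 0.1 s.
2. the nested lids are down on the jar, threaded over its post, while the stem is still gripped (z of inner_lid in the frame of jar between 0.071 and 0.079 m and horizontal distance between inner_lid and jar below 0.006 m and angle between inner_lid's own z axis and vertical below 0.06 rad and z of outer_lid in the frame of inner_lid below 0.007 m and horizontal distance between outer_lid and inner_lid below 0.008 m and contact force between the fingers and inner_lid above 0.5 N), for 0.1 s.
3. the stem is let go, both lids resting on the jar (z of inner_lid in the frame of jar between 0.071 and 0.079 m and horizontal distance between inner_lid and jar below 0.006 m and angle between inner_lid's own z axis and vertical below 0.06 rad and z of outer_lid in the frame of inner_lid below 0.007 m and horizontal distance between outer_lid and inner_lid below 0.008 m and contact force between the fingers and inner_lid below 0.1 N), for 0.1 s.
4. the outer lid alone is lifted clear above the stem, the inner lid still seated (z of inner_lid in the frame of jar between 0.071 and 0.079 m and horizontal distance between inner_lid and jar below 0.006 m and angle between inner_lid's own z axis and vertical below 0.06 rad and z of outer_lid in the frame of inner_lid above 0.072 m and contact force between the fingers and outer_lid above 0.5 N), for 0.2 s.
At the end, for the whole second after the job is handed in: Inner lid flat on the jar rim (71 to 79 mm above the jar's underside, within 6 mm of centre, tilt under 0.06 rad), untouched; outer lid held still in the fingers within 15 degrees of level, its lowest edge 72 mm or more above the inner lid's underside, touching nothing else; jar upright (all of step 4 and height (world z) of outer_lid above 0.14 m and contact force between outer_lid and inner_lid below 0.05 N and contact force between each of the arm, the fingers and inner_lid below 0.1 N and angle between outer_lid's own z axis and vertical below 0.26 rad and linear speed of outer_lid below 0.03 m/s and linear speed of inner_lid below 0.02 m/s and angle between jar's own z axis and vertical below 0.05 rad and height (world z) of jar below 0.005 m); the arm keeps its last pose, push and grip.
It fails at once if the outer lid comes off the inner lid (over 10 mm up, or out sideways) while the inner lid is not seated on the jar ((z of outer_lid in the frame of inner_lid above 0.013 m or horizontal distance between outer_lid and inner_lid above 0.03 m) and (z of inner_lid in the frame of jar above 0.081 m or z of inner_lid in the frame of jar below 0.069 m or horizontal distance between inner_lid and jar above 0.008 m)).
It fails at once if the jar is pushed more than 25 mm or tipped (distance of jar from where it was at the start of the episode above 0.025 m or angle between jar's own z axis and vertical above 0.25 rad).
It fails at once if the lids are pressed or dropped hard on the jar (over 60 N) (contact force between inner_lid and jar above 60 N).
It fails at once if a bystander is moved more than 20 mm (distance of any of nail_file, hair_clip, pill_organizer, brush_holder from where it was at the start of the episode above 0.02 m).
It also fails if it takes over 50 s, if anything falls off the work surface, if the arm or the gripper's body presses on something with over 40 N, if the wrist force passes 120 N, or if a joint passes its speed limit or range.

## Working session

There is one attempt and no reset: what is moved stays moved. The work goes in short steps, Python scripts to look and compute and a tool call to move; the robot and the scene stay as the last step left them, time stands still between calls to the robot, and variables do not carry over. Pictures are saved under pics/ and viewed, and the job is handed in when it is done.

Besides the shell and the picture viewer there is one more tool, called after "Emit:" as name(argument=value, ...), one argument or row to a line, values as JSON. step_arm: Moves the arm, as the interface text tells. Shift numbers are shares of 600 mm and turn numbers shares of 120 degrees, none past 1 either way. Its arguments: {"type":"object","properties":{"steps":{"type":"array","items":{"type":"object","properties":{"fingers":{"type":"number"},"dx":{"type":"number"},"dy":{"type":"number"},"dz":{"type":"number"},"spin":{"type":"number"}}}},"newtons":{"type":"number"}},"required":["steps"]}

```bash
mkdir -p pics
cat > h.py <<'E'
import numpy as np, cv2
from rig import bot
def cam(p):
    R=cv2.Rodrigues(np.array(p['rvec'],float))[0]; t=np.array(p['tvec'],float).ravel()
    K=np.array([[p['fx'],0,p['cx']],[0,p['fy'],p['cy']],[0,0,1.]])
    return K,R,t
def ray(p,uv):
    K,R,t=cam(p); d=R.T@np.linalg.inv(K)@np.array([uv[0],uv[1],1.]); return -R.T@t,d
def atz(p,uv,z):
    o,d=ray(p,uv); return o+d*(z-o[2])/d[2]
def proj(p,X):
    K,R,t=cam(p); c=K@(R@np.array(X,float)+t); return c[:2]/c[2]
def tri(ps,uvs):
    A=np.zeros((3,3));b=np.zeros(3)
    for p,uv in zip(ps,uvs):
        o,d=ray(p,uv); d=d/np.linalg.norm(d); M=np.eye(3)-np.outer(d,d); A+=M;b+=M@o
    return np.linalg.solve(A,b)
E
python3 - <<'E'
from h import *
s=bot.read_state(); print(s['eef_pos'],s['eef_rot'],s['gripper_width'],bot.grasp_offset)
ps={n:bot.snapshot(n) for n in('side','top')}
for n,p in ps.items():
    cv2.imwrite(f'pics/{n}0.png',p['img'])
    o,_=ray(p,(0,0)); print(n,'cam at',o.round(3))
pts={'post_tip':.11,'stem_top':.07,'collar_top':.04,'jar':0,'inner_lid':0,'outer_lid':.003,'nail_file':0,'hair_clip':0,'pill_organizer':0,'brush_holder':0}
for k,z in pts.items():
    uv=[]
    for n,p in ps.items():
        r=bot.pinpoint(k,p)
        for q in r[:2]: print(k,n,np.round(q['centre'],1),round(q['score'],2),atz(p,q['centre'],z).round(4))
        if r: uv.append((p,r[0]['centre']))
    if len(uv)==2: print('   tri',tri(*zip(*uv)).round(4))
E
```

```text
[ 0.14530796 -0.58145466  0.22182875] [-8.97315245e-04  9.92519255e-01  1.22084905e-01 -1.15521225e-05] 1.0025359811318186 0.0187
side cam at [ 0.233 -0.377  0.71 ]
top cam at [0.453 0.016 1.242]
post_tip side [191.6 169.6] 0.65 [0.5233 0.1672 0.11  ]
post_tip top [197.7 251.1] 0.65 [0.5224 0.1766 0.11  ]
   tri [0.5253 0.1766 0.1011]
stem_top side [334.1 328.6] 0.68 [ 0.5133 -0.2071  0.07  ]
stem_top top [376.2 260.3] 0.46 [ 0.5137 -0.2061  0.07  ]
   tri [ 0.5139 -0.2065  0.0682]
collar_top side [331.8 337.6] 0.91 [ 0.5131 -0.2072  0.04  ]
collar_top side [198.5 205.3] 0.44 [0.5127 0.1434 0.04  ]
collar_top top [372.9 261.6] 0.7 [ 0.5122 -0.2044  0.04  ]
   tri [ 0.5133 -0.2057  0.0372]
jar side [202.1 203.3] 0.93 [0.5379 0.1742 0.    ]
jar top [286.6 264.2] 0.17 [ 0.5038 -0.013   0.    ]
   tri [0.4722 0.003  0.2074]
inner_lid side [327.3 347.4] 0.68 [ 0.5124 -0.2039  0.    ]
inner_lid top [371.1 264.8] 0.51 [ 0.5068 -0.2075  0.    ]
   tri [ 0.507  -0.2061  0.0116]
outer_lid side [330.6 349.2] 0.56 [ 0.5131 -0.2102  0.003 ]
outer_lid top [374.7 264.7] 0.95 [ 0.507  -0.2153  0.003 ]
   tri [ 0.5069 -0.2131  0.0171]
nail_file side [240.  272.8] 0.72 [ 0.4937 -0.0039  0.    ]
nail_file top [284.1 263.1] 0.83 [ 0.5062 -0.0072  0.    ]
   tri [ 0.5011 -0.0042 -0.0053]
hair_clip side [393.7 259.2] 0.75 [ 0.7263 -0.1645  0.    ]
hair_clip top [351.7 175. ] 0.95 [ 0.7165 -0.1623  0.    ]
   tri [ 0.7177 -0.1642  0.0077]
pill_organizer side [327.4 204.9] 0.73 [0.7275 0.0076 0.    ]
pill_organizer top [282.4 170.2] 0.93 [0.7241 0.0013 0.    ]
   tri [0.7213 0.0019 0.0098]
brush_holder side [257. 144.] 0.98 [0.736  0.2396 0.    ]
brush_holder top [182.9 164.1] 0.82 [0.733  0.2359 0.    ]
   tri [0.7319 0.2349 0.0055]
```

View pics/side0.png

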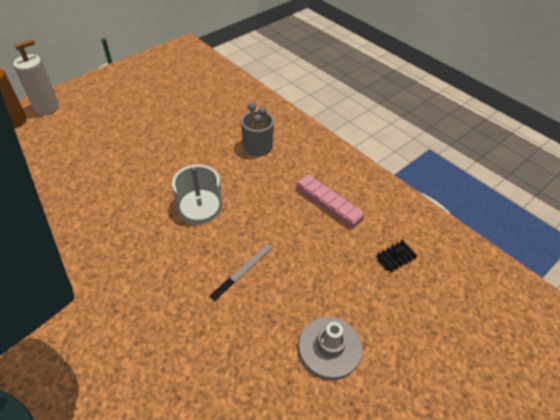

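View pics/top0.png

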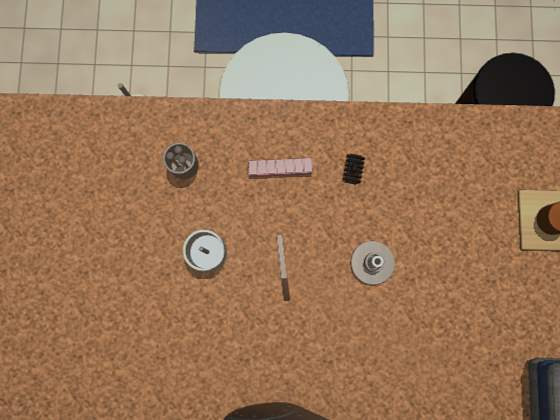

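The side view shows the lids at about (331,348), the stem top at (334,328) and the jar at (198,195), with its post running from (195,170) to (199,205). The top view shows the jar at (205,252) and the lids at (374,262). I'll zoom in to refine these.

Run:
```python
from h import *
out=[]
s=cv2.imread('pics/side0.png');t=cv2.imread('pics/top0.png')
def c(im,x,y,r=30,k=6): return cv2.resize(im[y-r:y+r,x-r:x+r],None,fx=k,fy=k,interpolation=cv2.INTER_CUBIC)
a=np.vstack([np.hstack([c(s,198,190,30,5),c(s,331,345,30,5)]),np.hstack([c(t,205,252,30,5),c(t,374,262,30,5)])])
cv2.imwrite('pics/z0.png',a)
```

```text
(no output)
```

View pics/z0.png

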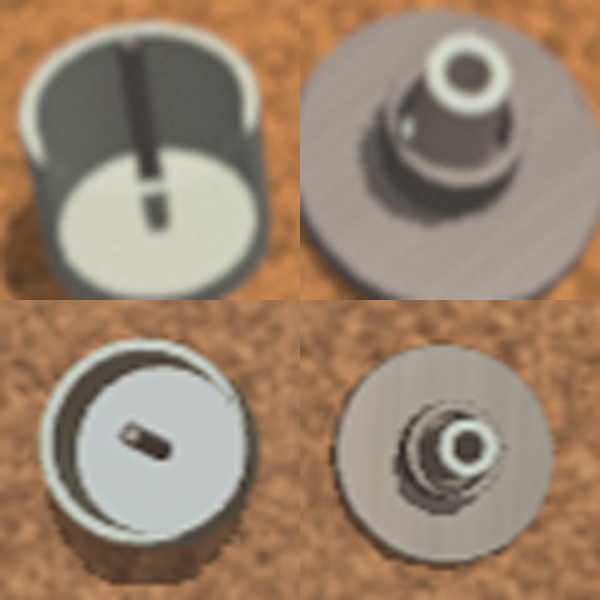

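Run:
```python
from h import *
S=bot.snapshot('side');T=bot.snapshot('top')
for n,a,b,z in [('post',(194,169.2),(200.8,248.4),.11),('stem',(334.5,329.3),(377.5,261.4),.07)]:
    print(n,atz(S,a,z).round(4),atz(T,b,z).round(4),tri([S,T],[a,b]).round(4))
print('disc top', atz(T,(344+ (443-300)/5,232+(455-300)/5),.014))
print('jar rim top', atz(T,(205,250.2),.075),'jar floor',atz(T,(175+161/5.,222+150/5.),.006))
# overlay of models
def circ(im,p,c,r,z,col,k):
    a=np.linspace(0,2*np.pi,60)
    pts=np.array([proj(p,[c[0]+r*np.cos(x),c[1]+r*np.sin(x),z]) for x in a])
    return pts
def draw(p,jc,sc):
    k=8; im=p['img']
    o=[]
    for c,items in [(jc,[(.045,.075),(.039,.075),(.005,.11)]),(sc,[(.05,.014),(.013,.07),(.007,.07),(.022,.04)])]:
        u=proj(p,[c[0],c[1],.05]).round().astype(int)-24
        cr=cv2.resize(im[u[1]:u[1]+48,u[0]:u[0]+48],None,fx=k,fy=k,interpolation=cv2.INTER_CUBIC)
        for r,z in items:
            pts=((circ(im,p,c,r,z,0,k)-u+.5)*k-.5).round().astype(int)
            cv2.polylines(cr,[pts],True,(0,255,0),1)
        o.append(cr)
    return np.hstack(o)
jc=(.5225,.1705);sc=(.5125,-.208)
v=np.vstack([draw(S,jc,sc),draw(T,jc,sc)]);print(v.shape)
cv2.imwrite('pics/ov0.png',cv2.resize(v,(600,600)))
```

```text
post [0.5271 0.1653 0.11  ] [0.5282 0.1704 0.11  ] [0.5293 0.1708 0.1043]
stem [ 0.5129 -0.2083  0.07  ] [ 0.5114 -0.2089  0.07  ] [ 0.5115 -0.2087  0.0725]
disc top [ 0.51029586 -0.20844208  0.014     ]
jar rim top [0.52689363 0.16591007 0.075     ] jar floor [0.5272872  0.16955807 0.006     ]
(768, 768, 3)
```

View pics/ov0.png

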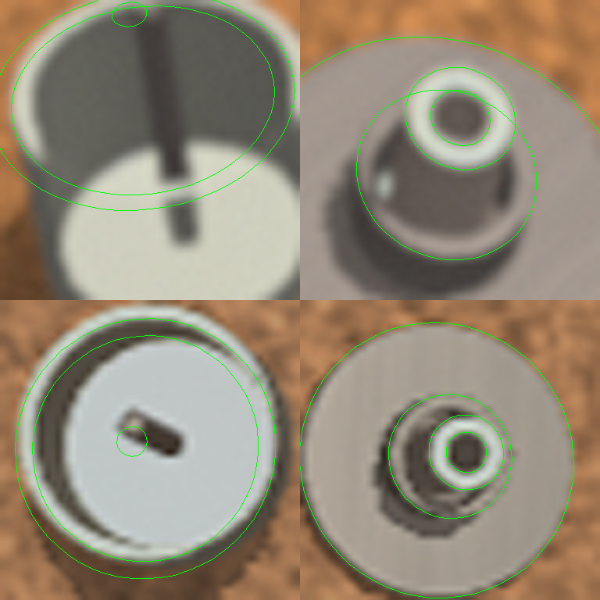

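Emit:
step_arm(
  steps=[
    {"dx": 0.611,"dy": 0.621,"dz": -0.1,"fingers": -1},
    {"dx": 0.611,"dy": 0.621,"dz": -0.1},
    {"dx": 0.611,"dy": 0.621,"dz": -0.1},
    {"dx": 0.611,"dy": 0.621,"dz": -0.1},
    {"dx": 0.611,"dy": 0.621,"dz": -0.1},
    {"dx": 0.611,"dy": 0.621,"dz": -0.1},
    {"dx": 0.611,"dy": 0.621,"dz": -0.1},
    {"dx": 0.611,"dy": 0.621,"dz": -0.1},
    {"dx": 0.611,"dy": 0.621,"dz": -0.1},
    {"dx": 0.611,"dy": 0.621,"dz": -0.1},
    {"dx": 0.611,"dy": 0.621,"dz": -0.1},
    {"dx": 0.611,"dy": 0.621,"dz": -0.1},
  ],
)

```text
$.steps[0]: bad value
```

```bash
cat >> h.py <<'E'
def crop(p,c,z,items,r=40,k=8):
    u=proj(p,[c[0],c[1],z]).round().astype(int)-r
    u=np.maximum(u,0)
    im=p['img'][u[1]:u[1]+2*r,u[0]:u[0]+2*r]
    cr=cv2.resize(im,None,fx=k,fy=k,interpolation=cv2.INTER_CUBIC)
    a=np.linspace(0,2*np.pi,60)
    for cc,rr,zz in items:
        pts=np.array([proj(p,[cc[0]+rr*np.cos(x),cc[1]+rr*np.sin(x),zz]) for x in a])
        cv2.polylines(cr,[((pts-u+.5)*k-.5).round().astype(int)],True,(0,255,0),1)
    return cr
E
python3 - <<'E'
from h import *
s=bot.read_state(); print(s['time'],s['eef_pos'],s['eef_rot'],s['force'])
S=bot.snapshot('side');T=bot.snapshot('top')
jc=(.528,.168);L=(.512,-.2085);e=s['eef_pos']
J=[(jc,.045,.075),(jc,.039,.075),(jc,.005,.11)]
I=[(L,.05,.014),(L,.013,.07),(e,.003,e[2])]
v=np.vstack([np.hstack([crop(S,jc,.05,J,28,10),crop(S,L,.05,I,28,10)]),np.hstack([crop(T,jc,.05,J,28,10),crop(T,L,.05,I,28,10)])])
cv2.imwrite('pics/ov1.png',cv2.resize(v,(600,600)))
E
```

```text
1.2 [ 0.14540119 -0.58208103  0.22263591] [-4.76797879e-05  9.92518639e-01  1.22093194e-01 -9.48883705e-06] [-0.10995206  0.05068344 -0.17837161]
```

View pics/ov1.png

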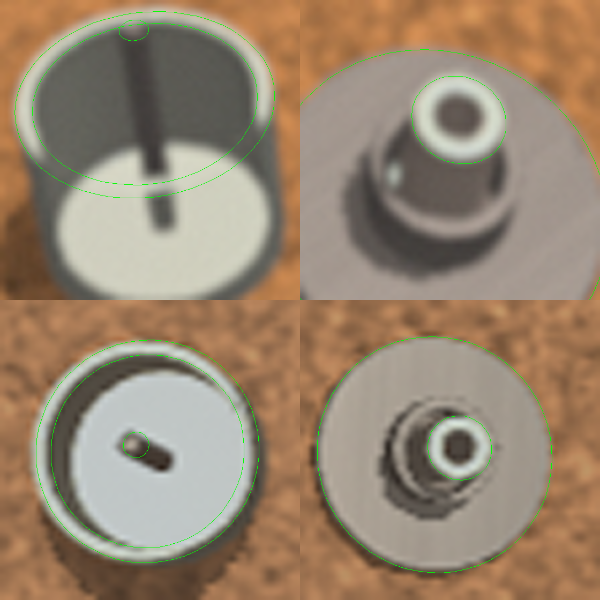

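The model circles line up well in both views, with the jar at (.528,.168) and the lids at (.512,-.2085). The move was refused, probably because every row needs all the fields.

Emit:
step_arm(
  steps=[
    {"dx": 0.611,"dy": 0.622,"dz": -0.1,"spin": 0,"fingers": -1},
    {"dx": 0.611,"dy": 0.622,"dz": -0.1,"spin": 0,"fingers": -1},
    {"dx": 0.611,"dy": 0.622,"dz": -0.1,"spin": 0,"fingers": -1},
    {"dx": 0.611,"dy": 0.622,"dz": -0.1,"spin": 0,"fingers": -1},
    {"dx": 0.611,"dy": 0.622,"dz": -0.1,"spin": 0,"fingers": -1},
    {"dx": 0.611,"dy": 0.622,"dz": -0.1,"spin": 0,"fingers": -1},
    {"dx": 0.611,"dy": 0.622,"dz": -0.1,"spin": 0,"fingers": -1},
    {"dx": 0.611,"dy": 0.622,"dz": -0.1,"spin": 0,"fingers": -1},
    {"dx": 0.611,"dy": 0.622,"dz": -0.1,"spin": 0,"fingers": -1},
    {"dx": 0.611,"dy": 0.622,"dz": -0.1,"spin": 0,"fingers": -1},
    {"dx": 0.611,"dy": 0.622,"dz": -0.1,"spin": 0,"fingers": -1},
    {"dx": 0.611,"dy": 0.622,"dz": -0.1,"spin": 0,"fingers": -1},
  ],
)

```text
time: 2.5
eef_pos: [0.514, -0.2063, 0.1622]
eef_rot: [-0.0, 0.992, 0.124, 0.0]
force: [0.7, -0.2, -0.4]
gripper_width: 1.004
```

Emit:
step_arm(
  steps=[
    {"dx": -0.003,"dy": -0.004,"dz": -0.05,"spin": 0,"fingers": -1},
    {"dx": -0.003,"dy": -0.004,"dz": -0.1,"spin": 0,"fingers": -1},
    {"dx": -0.003,"dy": -0.004,"dz": -0.15,"spin": 0,"fingers": -1},
    {"dx": -0.003,"dy": -0.004,"dz": -0.15,"spin": 0,"fingers": -1},
    {"dx": -0.003,"dy": -0.004,"dz": -0.15,"spin": 0,"fingers": -1},
  ],
)

```text
time: 3.0
eef_pos: [0.5116, -0.2093, 0.0724]
eef_rot: [-0.001, 0.992, 0.124, -0.0]
force: [0.7, 0.2, -0.1]
gripper_width: 1.002
```

```bash
cat > look.py <<'E'
import sys
from h import *
n=sys.argv[1]; c=(float(sys.argv[2]),float(sys.argv[3]),float(sys.argv[4]))
s=bot.read_state(); print(s['time'],s['eef_pos'].round(4) if hasattr(s['eef_pos'],'round') else s['eef_pos'],s['force'],s['gripper_width'])
S=bot.snapshot('side');T=bot.snapshot('top')
items=eval(sys.argv[5]) if len(sys.argv)>5 else []
v=np.hstack([crop(S,c,c[2],items,45,8),crop(T,c,c[2],items,45,8)])
cv2.imwrite(f'pics/{n}.png',cv2.resize(v,(800,400),interpolation=cv2.INTER_AREA))
E
python3 look.py a1 .512 -.2085 .05 "[((.512,-.2085),.013,.07)]"
```

```text
3.0 [ 0.5116 -0.2093  0.0724] [ 0.70161983  0.23398022 -0.14738607] 1.0016731546772812
```

View pics/a1.png

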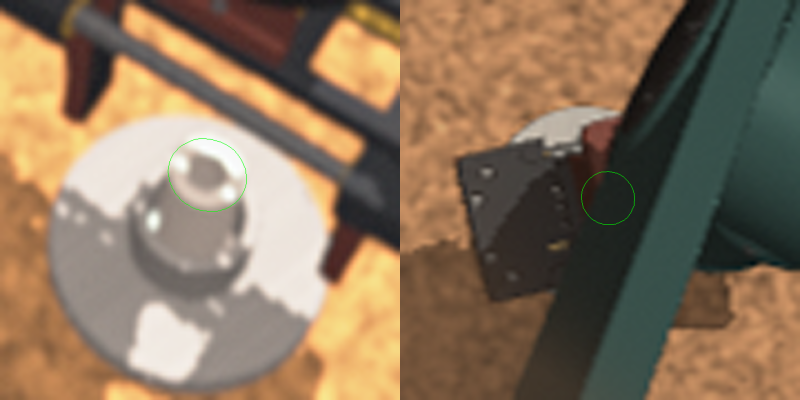

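Run:
```python
from h import *
from scipy.spatial.transform import Rotation as Ro
s=bot.read_state();q=s['eef_rot'];R=Ro.from_quat([q[1],q[2],q[3],q[0]]).as_matrix();e=np.array(s['eef_pos'])
S=bot.snapshot('side')
k=10;u=proj(S,(.512,-.2085,.07)).round().astype(int)-30
im=cv2.resize(S['img'][u[1]:u[1]+60,u[0]:u[0]+60],None,fx=k,fy=k,interpolation=cv2.INTER_CUBIC)
for sy in(-.044,.044,0):
  a=[]
  for zz in (0,-.0187):
   for sx in(-.01,.01):
    P=e+R@np.array([sx,sy,zz]); a.append(((proj(S,P)-u+.5)*k-.5).round().astype(int))
  cv2.polylines(im,[np.array([a[0],a[1],a[3],a[2]])],True,(0,255,0),1)
cv2.imwrite('pics/f1.png',im)
```

```text
(no output)
```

View pics/f1.png

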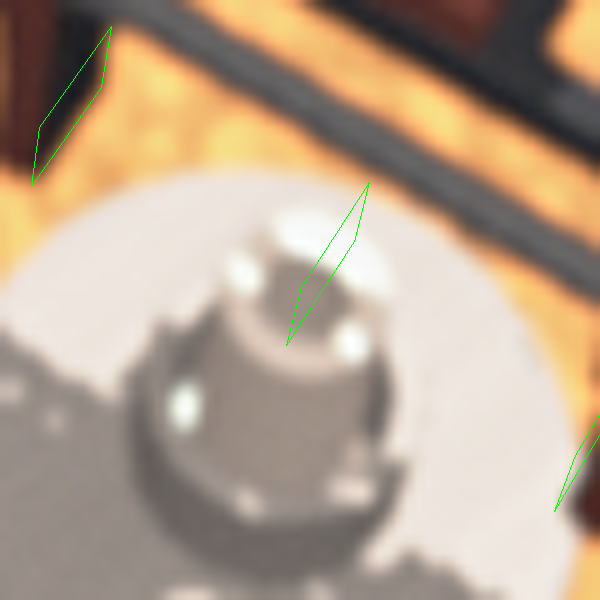

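The finger geometry agrees with the TCP to about 1–2 mm. Next I'll descend and close on the stem.

Emit:
step_arm(
  steps=[
    {"dx": 0,"dy": 0.001,"dz": -0.03,"spin": 0,"fingers": -1},
    {"dx": 0,"dy": 0.001,"dz": -0.048,"spin": 0,"fingers": -1},
    {"dx": 0,"dy": 0.001,"dz": -0.048,"spin": 0,"fingers": -1},
    {"dx": 0,"dy": 0.001,"dz": -0.048,"spin": 0,"fingers": -1},
  ],
)

```text
time: 3.55
eef_pos: [0.5133, -0.2092, 0.0455]
eef_rot: [0.001, 0.992, 0.124, 0.002]
force: [0.5, -0.3, 0.3]
gripper_width: 1.0
```

Emit:
step_arm(
  steps=[
    {"dx": 0,"dy": 0,"dz": 0,"spin": 0,"fingers": 0.2},
    {"dx": 0,"dy": 0,"dz": 0,"spin": 0,"fingers": 0.3},
    {"dx": 0,"dy": 0,"dz": 0,"spin": 0,"fingers": 1},
    {"dx": 0,"dy": 0,"dz": 0,"spin": 0,"fingers": 1},
    {"dx": 0,"dy": 0,"dz": 0,"spin": 0,"fingers": 1},
    {"dx": 0,"dy": 0,"dz": 0,"spin": 0,"fingers": 1},
    {"dx": 0,"dy": 0,"dz": 0,"spin": 0,"fingers": 1},
  ],
  newtons=25,
)

```text
time: 4.25
eef_pos: [0.5133, -0.2092, 0.0455]
eef_rot: [0.001, 0.992, 0.124, 0.001]
force: [-0.1, 0.4, 0.1]
gripper_width: 0.399
```

```bash
python3 look.py a2 .512 -.2085 .05
```

```text
4.25 [ 0.5133 -0.2092  0.0455] [-0.10493394  0.37827612  0.11013431] 0.39935920328758034
```

View pics/a2.png

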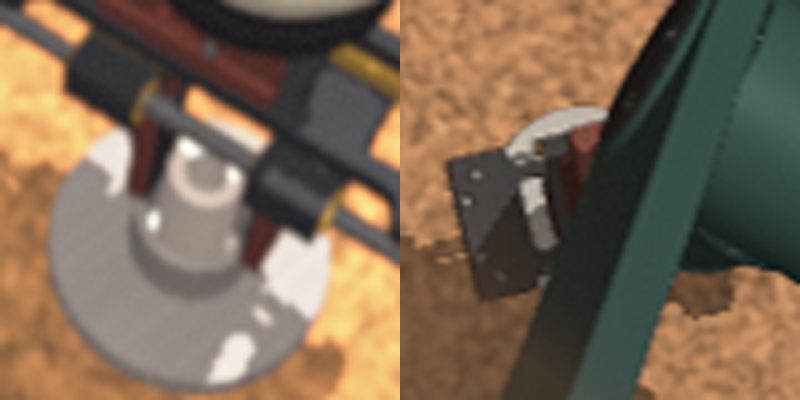

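Emit:
step_arm(
  steps=[
    {"dx": 0,"dy": 0,"dz": 0,"spin": 0,"fingers": 1},
    {"dx": 0,"dy": 0,"dz": 0,"spin": 0,"fingers": 1},
    {"dx": 0,"dy": 0,"dz": 0,"spin": 0,"fingers": 1},
    {"dx": 0,"dy": 0,"dz": 0,"spin": 0,"fingers": 1},
    {"dx": 0,"dy": 0,"dz": 0,"spin": 0,"fingers": 1},
  ],
)

```text
time: 4.85
eef_pos: [0.513, -0.2086, 0.0454]
eef_rot: [0.0, 0.992, 0.124, 0.001]
force: [-0.2, 0.4, 0.9]
gripper_width: 0.291
```

Emit:
step_arm(
  steps=[
    {"dx": 0,"dy": 0,"dz": 0.03,"spin": 0,"fingers": 1},
    {"dx": 0,"dy": 0,"dz": 0.07,"spin": 0,"fingers": 1},
    {"dx": 0,"dy": 0,"dz": 0.12,"spin": 0,"fingers": 1},
    {"dx": 0,"dy": 0,"dz": 0.17,"spin": 0,"fingers": 1},
    {"dx": 0,"dy": 0,"dz": 0.2,"spin": 0,"fingers": 1},
    {"dx": 0,"dy": 0,"dz": 0.23,"spin": 0,"fingers": 1},
    {"dx": 0,"dy": 0,"dz": 0.24,"spin": 0,"fingers": 1},
    {"dx": 0,"dy": 0,"dz": 0.24,"spin": 0,"fingers": 1},
  ],
)

```text
time: 5.65
eef_pos: [0.5132, -0.2089, 0.1898]
eef_rot: [0.0, 0.992, 0.124, 0.002]
force: [0.6, -0.4, -3.4]
gripper_width: 0.295
```

```bash
python3 look.py a3 .512 -.2085 .19
```

```text
5.65 [ 0.5132 -0.2089  0.1898] [ 0.58311072 -0.35414648 -3.37608052] 0.2954433508026991
```

View pics/a3.png

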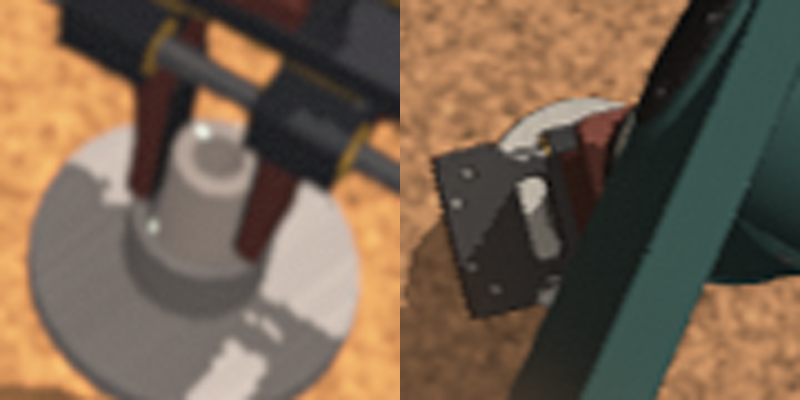

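Both lids are held together, with the underside at about z = 0.144. Next is the move over to the jar, ramped.

Emit:
step_arm(
  steps=[
    {"dx": 0,"dy": 0.02,"dz": 0,"spin": 0,"fingers": 1},
    {"dx": 0.003,"dy": 0.06,"dz": 0,"spin": 0,"fingers": 1},
    {"dx": 0.006,"dy": 0.12,"dz": 0,"spin": 0,"fingers": 1},
    {"dx": 0.009,"dy": 0.18,"dz": 0,"spin": 0,"fingers": 1},
    {"dx": 0.012,"dy": 0.24,"dz": 0,"spin": 0,"fingers": 1},
    {"dx": 0.015,"dy": 0.3,"dz": 0,"spin": 0,"fingers": 1},
    {"dx": 0.018,"dy": 0.36,"dz": 0,"spin": 0,"fingers": 1},
    {"dx": 0.02,"dy": 0.42,"dz": 0,"spin": 0,"fingers": 1},
    {"dx": 0.023,"dy": 0.48,"dz": 0,"spin": 0,"fingers": 1},
    {"dx": 0.025,"dy": 0.54,"dz": 0,"spin": 0,"fingers": 1},
    {"dx": 0.026,"dy": 0.58,"dz": 0,"spin": 0,"fingers": 1},
    {"dx": 0.026,"dy": 0.6,"dz": 0,"spin": 0,"fingers": 1},
  ],
)

```text
time: 6.95
eef_pos: [0.5266, 0.1542, 0.1873]
eef_rot: [-0.001, 0.992, 0.125, -0.001]
force: [0.5, -0.7, -3.4]
gripper_width: 0.291
```

Emit:
step_arm(
  steps=[
    {"dx": 0.004,"dy": 0.012,"dz": 0,"spin": 0,"fingers": 1},
    {"dx": 0.004,"dy": 0.023,"dz": 0,"spin": 0,"fingers": 1},
    {"dx": 0.004,"dy": 0.023,"dz": 0,"spin": 0,"fingers": 1},
    {"dx": 0.004,"dy": 0.023,"dz": 0,"spin": 0,"fingers": 1},
  ],
)

```text
time: 7.35
eef_pos: [0.529, 0.1673, 0.1871]
eef_rot: [-0.001, 0.992, 0.125, -0.001]
force: [0.6, -0.8, -2.8]
gripper_width: 0.289
```

Run:
```python
from h import *
s=bot.read_state();e=np.array(s['eef_pos']);print(e.round(4))
S=bot.snapshot('side');T=bot.snapshot('top')
cv2.imwrite('pics/s4.png',S['img'])
b=e[2]-.0454
jc=(.528,.168);L=(e[0]-.001,e[1])
it=[(jc,.045,.075),(jc,.005,.11),(L,.05,b+.014),(L,.013,b+.07),(L,.007,b+.07),(L,.022,b+.04)]
cv2.imwrite('pics/b4.png',crop(S,jc,.14,it,38,15)); 
cv2.imwrite('pics/b4r.png',np.hstack([cv2.resize(crop(S,jc,.14,[],38,10),(400,400)),cv2.resize(crop(T,jc,.14,it,38,10),(400,400))]))
im=cv2.imread('pics/b4.png');cv2.imwrite('pics/b4.png',cv2.resize(im,(600,600)))
```

```text
[0.529  0.1673 0.1871]
```

View pics/b4.png

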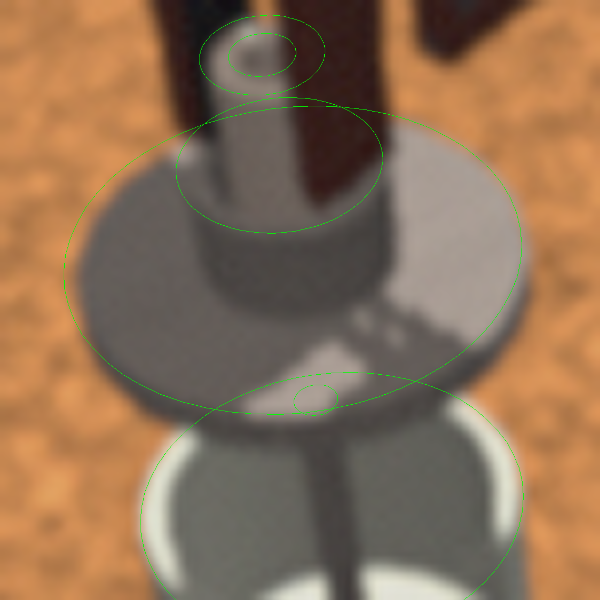

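View pics/b4r.png

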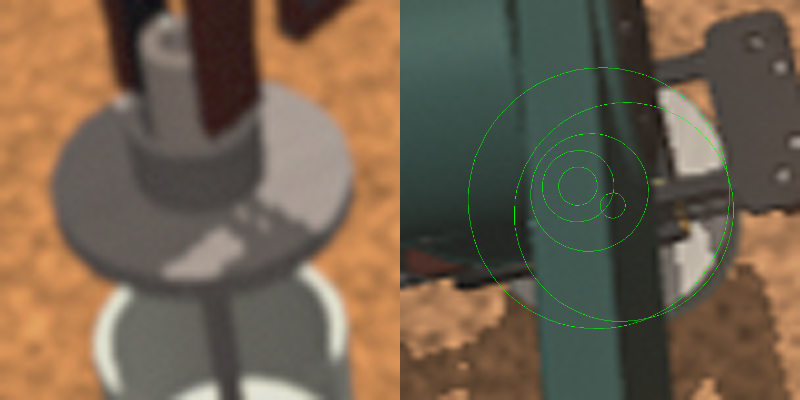

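Emit:
step_arm(
  steps=[
    {"dx": 0,"dy": 0,"dz": -0.018,"spin": 0,"fingers": 1},
    {"dx": 0,"dy": 0,"dz": -0.035,"spin": 0,"fingers": 1},
    {"dx": 0,"dy": 0,"dz": -0.035,"spin": 0,"fingers": 1},
    {"dx": 0,"dy": 0,"dz": -0.035,"spin": 0,"fingers": 1},
  ],
)

```text
time: 7.85
eef_pos: [0.5285, 0.1669, 0.1655]
eef_rot: [-0.001, 0.992, 0.124, -0.001]
force: [0.8, 0.9, -2.3]
gripper_width: 0.296
```

```bash
cat > v.py <<'E'
import sys
from h import *
n=sys.argv[1]; off=np.array([float(sys.argv[2]),float(sys.argv[3])]); jc=(float(sys.argv[4]),float(sys.argv[5]))
s=bot.read_state();e=np.array(s['eef_pos']);print(s['time'],e.round(4),np.round(s['force'],2))
S=bot.snapshot('side');T=bot.snapshot('top')
b=e[2]-.0454; L=e[:2]+off
for k,z in(('stem_top',b+.07),('collar_top',b+.04),('outer_lid',b+.003)):
    for m,p in(('side',S),('top',T)):
        for q in bot.pinpoint(k,p)[:1]: print(k,m,round(q['score'],2),atz(p,q['centre'],z).round(4)[:2])
it=[(jc,.045,.075),(jc,.005,.11),(L,.05,b+.014),(L,.013,b+.07),(L,.022,b+.04),(L,.044,b)]
cv2.imwrite(f'pics/{n}s.png',cv2.resize(crop(S,jc,.12,it,38,15),(600,600),interpolation=cv2.INTER_AREA))
cv2.imwrite(f'pics/{n}t.png',np.hstack([cv2.resize(crop(S,jc,.12,[],38,10),(400,400)),cv2.resize(crop(T,jc,.12,it,38,10),(400,400))]))
E
python3 v.py c5 -.001 0 .528 .168
```

```text
7.85 [0.5285 0.1669 0.1655] [ 0.77  0.9  -2.28]
stem_top side 0.64 [0.5313 0.1645]
collar_top side 0.58 [0.5293 0.1742]
outer_lid side 0.93 [0.5278 0.1667]
outer_lid top 0.76 [0.5256 0.1617]
```

View pics/c5s.png

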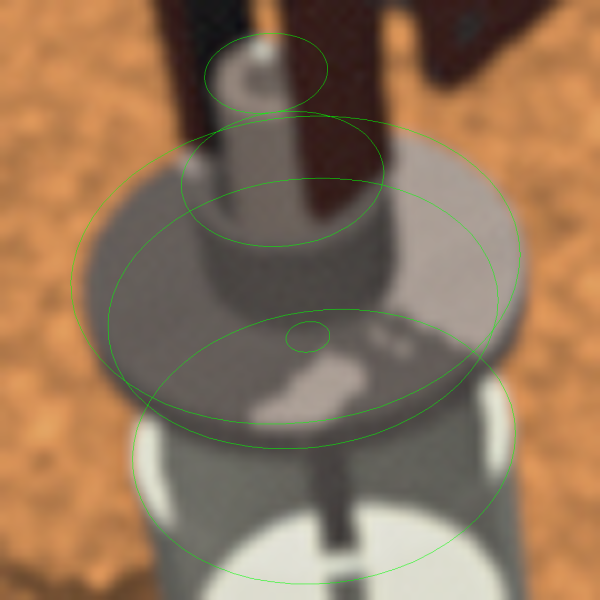

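View pics/c5t.png

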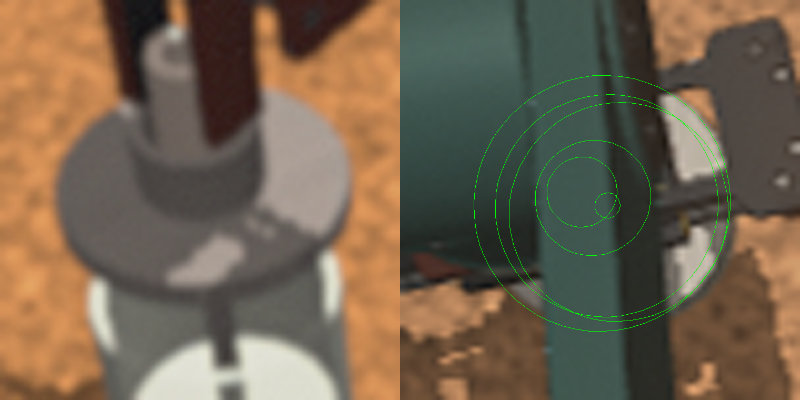

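```bash
cat > w.py <<'E'
import sys
from h import *
n=sys.argv[1]; off=np.array([float(sys.argv[2]),float(sys.argv[3])]); jc=(float(sys.argv[4]),float(sys.argv[5]))
s=bot.read_state();e=np.array(s['eef_pos']);print(s['time'],e.round(4),np.round(s['force'],2))
S=bot.snapshot('side')
b=e[2]-.0454; L=e[:2]+off
f=np.array([L[0]-.233,L[1]+.377]);f/=np.linalg.norm(f);r=np.array([f[1],-f[0]])
k=20
def seg(im,u,c,rad,z0,z1,col=(0,255,0)):
    for sg in(-1,1):
        q=np.array(c)+sg*rad*r
        a=[((proj(S,[q[0],q[1],z])-u+.5)*k-.5).round().astype(int) for z in(z0,z1)]
        cv2.line(im,tuple(a[0]),tuple(a[1]),col,1)
def cir(im,u,c,rad,z):
    t=np.linspace(0,6.2832,60)
    pts=np.array([proj(S,[c[0]+rad*np.cos(x),c[1]+rad*np.sin(x),z]) for x in t])
    cv2.polylines(im,[((pts-u+.5)*k-.5).round().astype(int)],True,(0,255,0),1)
def win(z,hw,hh):
    u=proj(S,[L[0],L[1],z]).round().astype(int)-np.array([hw,hh])
    return u,cv2.resize(S['img'][u[1]:u[1]+2*hh,u[0]:u[0]+2*hw],None,fx=k,fy=k,interpolation=cv2.INTER_CUBIC)
u,a=win(b+.055,15,15); raw=a.copy()
cir(a,u,L,.013,b+.07);cir(a,u,L,.007,b+.07);seg(a,u,L,.013,b+.04,b+.07)
u2,c=win(.03,15,15); seg(c,u2,jc,.005,.006,.11); cir(c,u2,jc,.045,.075);cir(c,u2,jc,.039,.075)
d=np.hstack([raw,a,c]);print(d.shape)
cv2.imwrite(f'pics/{n}.png',cv2.resize(d,(799,266),interpolation=cv2.INTER_AREA))
cv2.imwrite(f'pics/{n}L.png',np.hstack([a,c])[::1,::1]) if 0 else cv2.imwrite(f'pics/{n}L.png',cv2.resize(np.hstack([a,c]),(800,400)))
E
python3 w.py d5 -.001 0 .528 .168
```

```text
8.25 [0.5292 0.1672 0.1665] [-0.41 -0.08 -2.88]
(600, 1800, 3)
```

View pics/d5.png

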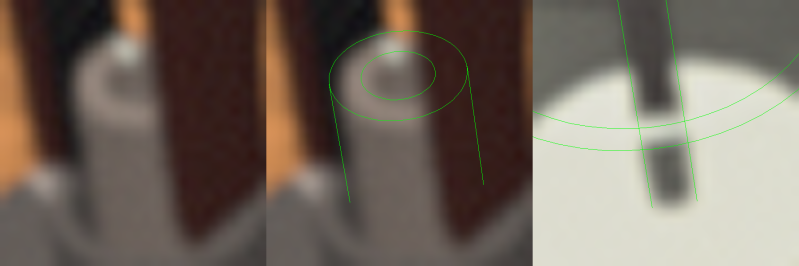

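View pics/d5L.png

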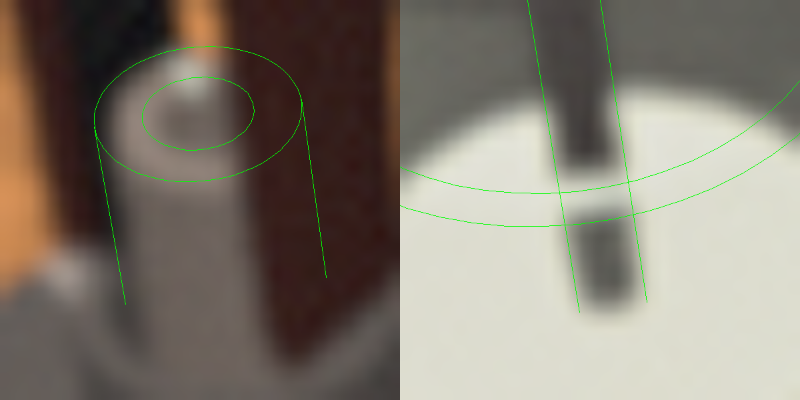

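```bash
cat > m.py <<'E'
from h import *
import sys
jc=np.array([.528,.168])
e=np.mean([bot.read_state()['eef_pos'] for _ in range(1)],0); 
S=bot.snapshot('side'); g=cv2.cvtColor(S['img'],cv2.COLOR_BGR2GRAY).astype(float); print(e.round(4))
b=e[2]-.0454; L=e[:2]+np.array([-.001,0])
f=np.array([L[0]-.233,L[1]+.377]);f/=np.linalg.norm(f);r=np.array([f[1],-f[0]])
def edge(c,rad,z,sg):
    return proj(S,[*(np.array(c)+sg*rad*r),z])
mm=np.linalg.norm(edge(L,.0,b+.06,1)-edge(L,.001,b+.06,1)); print('px/mm',mm)
def prof(row,c0,c1):
    return g[int(row),c0:c1+1]
for z in np.linspace(b+.044,b+.066,6):
    p=edge(L,.013,z,-1); row=int(round(p[1])); c=int(round(p[0])); print('stem',p.round(1),row,list(range(c-4,c+5))[0],prof(row,c-4,c+6).astype(int))
for z in np.linspace(.015,.06,5):
    p=edge(jc,.0,z,-1); row=int(round(p[1])); c=int(round(p[0])); print('post',p.round(2),row,c-6,prof(row,c-6,c+6).astype(int))
E
python3 m.py
```

```text
[0.5291 0.1672 0.1665]
px/mm 0.5959021386650579
stem [182.6 146.6] 147 179 [130 115  95  79  72  83  94  97 100  99 100]
stem [182.3 144.7] 145 178 [138 125 101  82  69  71  88  96  98  99  99]
stem [181.9 142.8] 143 178 [ 81  52  42  31  39  66  88  96  99  98 100]
stem [181.6 140.8] 141 178 [ 59  36  31  26  44  72  91  97 101 100 102]
stem [181.2 138.9] 139 177 [ 88  45  35  30  29  57  89 106 117 123 126]
stem [180.9 136.9] 137 177 [ 64  41  30  30  35  78 115 131 134 128 123]
post [199.02 202.56] 203 193 [219 219 219 196 143 101  90  98 144 202 219 219 219]
post [198.42 198.78] 199 192 [221 221 222 212 174 141 126 119 132 173 210 219 220]
post [197.8  194.91] 195 192 [224 225 218 176 129 110 117 130 168 212 223 223 223]
post [197.17 190.98] 191 191 [151 166 179 169 122  76  64  72 120 184 217 222 221]
post [196.53 186.97] 187 191 [100  99  93  80  72  68  68  69  81  93  98  97  96]
```

Run:
```python
from h import *
S=bot.snapshot('side');T=bot.snapshot('top')
e=np.array(bot.read_state()['eef_pos']);b=e[2]-.0454;print(e,b)
g=cv2.cvtColor(S['img'],cv2.COLOR_BGR2GRAY).astype(int)
L=e[:2]+np.array([-.001,0])+.0019*np.array([.88,-.477])
print('top c',proj(S,[*L,b+.07]), 'front',proj(S,[*(L-.013*np.array([.477,.88])),b+.07]),'holefront',proj(S,[*(L-.007*np.array([.477,.88])),b+.07]),'holeback',proj(S,[*(L+.007*np.array([.477,.88])),b+.07]),'back',proj(S,[*(L+.013*np.array([.477,.88])),b+.07]))
print(g[122:150,180:198])
```

```text
[0.52903515 0.16719646 0.16636652] 0.12096651863175742
top c [189.46064837 133.9692105 ] front [190.27861487 138.99800535] holefront [189.89894441 136.66382066] holeback [189.02728258 131.30491105] back [188.65968749 129.04496484]
[[ 17  24  24  22  25  25  27  25  28  30  44  53  54  48  43  40  44  44]
 [ 22  24  25  25  23  22  27  42  47  41  34  39  40  39  39  33  38  41]
 [ 24  13  26  20  18  27  39  66  78  66  40  30  33  36  36  37  35  35]
 [ 21  26  23  25  23  25  47  88 112  97  59  35  30  36  38  38  34  35]
 [ 23  23  22  20  20  23  47  96 132 122  78  43  35  36  38  37  33  36]
 [ 24  22  22  26  21  16  43 100 147 141  94  50  35  38  38  36  36  36]
 [ 22  22  17  23  20  18  39  97 147 148 102  53  36  36  35  34  36  35]
 [ 25  19  20  21  24  33  56  98 139 144 105  55  38  34  38  36  36  35]
 [ 23  20  21  25  42  65  96 123 144 139 103  59  35  33  38  36  36  36]
 [ 24  21  28  50  77 101 124 151 163 147 103  62  39  39  35  37  37  37]
 [ 22  26  44  80 107 125 133 149 160 140  96  58  39  36  39  36  35  35]
 [ 21  29  64 104 124 131 124 127 130 115  8
[... 531 characters left out ...]
 63  39  38  37  34  35]
 [ 33  29  49  79  92  97  99 100 103 104 103  93  65  40  33  39  36  34]
 [ 34  27  42  72  91  96  99  97 101 100 100  94  67  44  34  35  36  35]
 [ 39  30  39  65  90  98  99  99  99 100 100  93  72  48  39  37  35  37]
 [ 69  52  48  66  87  96  98  98 100 100 101  95  77  52  38  35  36  34]
 [102  80  64  70  89  98  99  99  99 102 100  96  81  57  36  35  36  39]
 [119  94  76  73  87  96  99  99  99  99 100  98  84  59  39  34  37  35]
 [114  95  77  72  82  93  97 100  98 101 101 100  87  64  40  34  34  33]
 [103  92  74  69  80  92  98  99 101 100 100 101  90  67  40  34  35  35]
 [ 97  90  73  68  78  93  98 100 100 100 102 100  94  71  44  37  36  35]]
```

Run:
```python
from h import *
S=bot.snapshot('side')
u=proj(S,(.512,-.2085,.19)).round().astype(int)-45
im=cv2.imread('pics/a3.png')[:,:400]
k=400/90
big=cv2.resize(im[80:320,80:320],None,fx=2.5,fy=2.5,interpolation=cv2.INTER_CUBIC)
def cir(c,r,z):
    t=np.linspace(0,6.2832,60)
    p=np.array([proj(S,[c[0]+r*np.cos(x),c[1]+r*np.sin(x),z]) for x in t])
    p=((p-u+.5)*k-.5-80)*2.5
    cv2.polylines(big,[p.round().astype(int)],True,(0,255,0),1)
e=np.array([.5132,-.2089,.1898]);b=e[2]-.0454
L=(e[0]-.001,e[1])
for r,z in((.013,.07),(.007,.07),(.022,.04),(.05,.014)): cir(L,r,b+z)
cv2.imwrite('pics/a3o.png',big)
```

```text
(no output)
```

View pics/a3o.png

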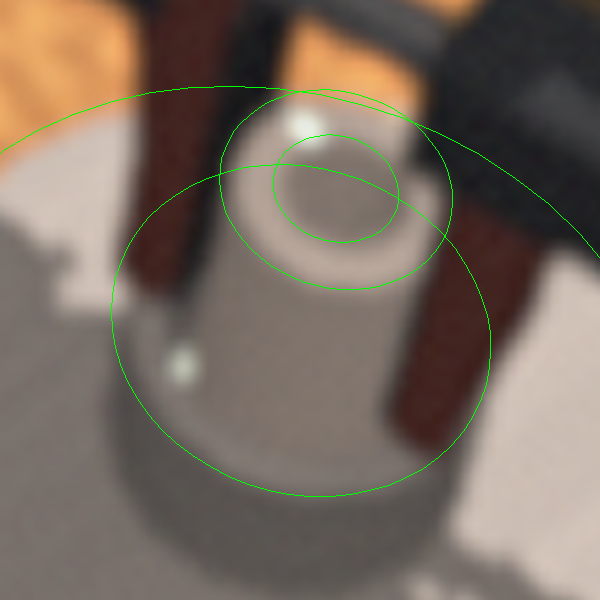

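Against the image, the stem sits about 1.9 mm right and 1.1 px low of where the arm readings put it. That means it is about 4 mm short in y relative to the post. I'll correct and measure again.

Emit:
step_arm(
  steps=[
    {"dx": -0.001,"dy": 0.007,"dz": 0,"spin": 0,"fingers": 1},
    {"dx": -0.001,"dy": 0.007,"dz": 0,"spin": 0,"fingers": 1},
    {"dx": -0.001,"dy": 0.007,"dz": 0,"spin": 0,"fingers": 1},
  ],
)

```text
time: 8.8
eef_pos: [0.5284, 0.1716, 0.1663]
eef_rot: [-0.001, 0.992, 0.125, -0.001]
force: [0.2, -0.4, -3.0]
gripper_width: 0.297
```

```bash
python3 w.py d6 -.0008 -.0035 .5278 .168;python3 v.py c6 -.0008 -.0035 .5278 .168; python3 m.py
```

```text
8.8 [0.5284 0.1716 0.1663] [ 0.23 -0.39 -2.99]
(600, 1800, 3)
8.85 [0.5284 0.1715 0.1663] [ 0.35 -0.42 -2.5 ]
stem_top side 0.69 [0.4551 0.0292]
collar_top side 0.66 [0.4651 0.0492]
outer_lid side 0.69 [0.5296 0.1692]
outer_lid top 0.82 [0.527  0.1635]
[0.5284 0.1713 0.1663]
px/mm 0.5948187963557211
stem [180.9 145.7] 146 177 [126 118  99  82  74  78  92  97  99 100  99]
stem [180.6 143.8] 144 177 [130 110  85  66  69  84  94 100  97  99 101]
stem [180.3 141.8] 142 176 [102  66  42  35  32  58  87  97  97  99  98]
stem [179.9 139.9] 140 176 [ 77  41  30  27  37  64  89  97  99 101 102]
stem [179.5 137.9] 138 176 [ 59  37  31  29  50  80 102 113 121 126 127]
stem [179.2 135.9] 136 175 [ 82  45  34  29  30  69 109 129 134 128 120]
post [199.02 202.56] 203 193 [219 220 219 196 142 100  91  99 144 202 220 219 220]
post [198.42 198.78] 199 192 [220 221 220 212 173 140 126 118 132 171 211 219 219]
post [197.8  194.91] 195 192 [224 224 217 174 128 111 116 131 166 212 223 223 223]
post [197.17 190.98] 191 191 [150 165 179 171 122  77  66  71 120 185 217 222 221]
post [196.53 186.97] 187 191 [100  99  94  79  70  69  68  70  80  92  96  97  95]
```

View pics/d6L.png

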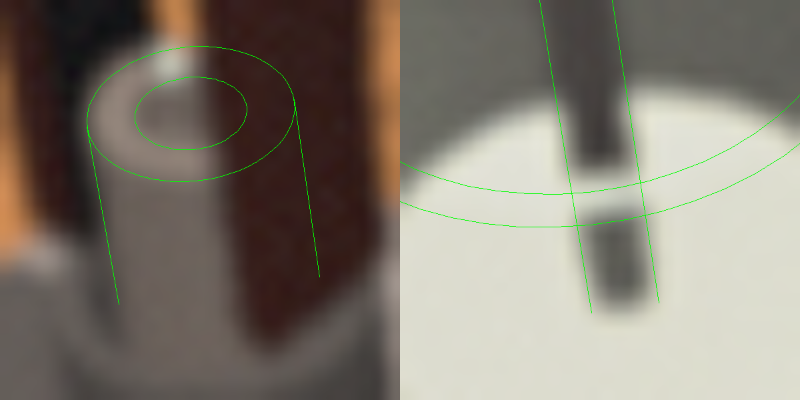

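View pics/c6t.png

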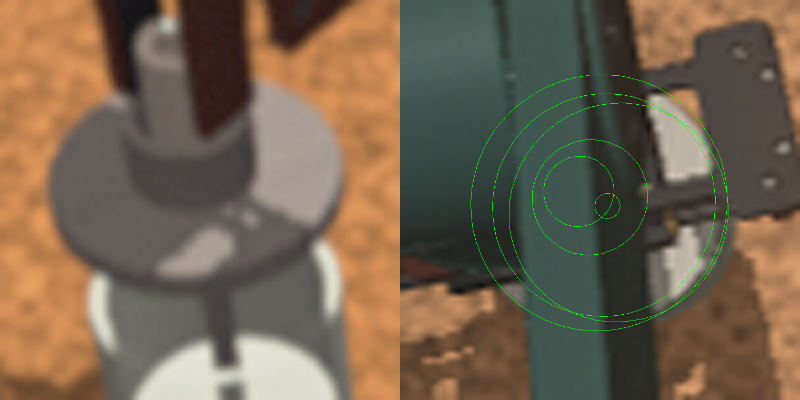

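Emit:
step_arm(
  steps=[
    {"dx": 0,"dy": 0,"dz": -0.008,"spin": 0,"fingers": 1},
    {"dx": 0,"dy": 0,"dz": -0.015,"spin": 0,"fingers": 1},
    {"dx": 0,"dy": 0,"dz": -0.015,"spin": 0,"fingers": 1},
  ],
)

```text
time: 9.6
eef_pos: [0.5277, 0.1712, 0.1564]
eef_rot: [-0.001, 0.992, 0.124, -0.001]
force: [1.1, -0.0, -2.2]
gripper_width: 0.293
```

Emit:
step_arm(
  steps=[
    {"dx": 0,"dy": 0,"dz": -0.003,"spin": 0,"fingers": 1},
    {"dx": 0,"dy": 0,"dz": -0.005,"spin": 0,"fingers": 1},
  ],
)

```text
time: 9.8
eef_pos: [0.5276, 0.1712, 0.1531]
eef_rot: [-0.001, 0.992, 0.124, -0.002]
force: [-0.7, 1.1, -2.5]
gripper_width: 0.295
```

Emit:
step_arm(
  steps=[
    {"dx": 0,"dy": 0,"dz": -0.003,"spin": 0,"fingers": 1},
    {"dx": 0,"dy": 0,"dz": -0.005,"spin": 0,"fingers": 1},
  ],
)

```text
time: 10.0
eef_pos: [0.5275, 0.1711, 0.1499]
eef_rot: [-0.001, 0.992, 0.124, -0.002]
force: [-0.2, 0.2, -3.5]
gripper_width: 0.292
```

Underside is now about 0.1045, below the post tip, with no contact force, so the post looks to have entered the hole. Continuing down in small steps.

Emit:
step_arm(
  steps=[
    {"dx": 0.001,"dy": 0,"dz": -0.003,"spin": 0,"fingers": 1},
    {"dx": 0.001,"dy": 0,"dz": -0.006,"spin": 0,"fingers": 1},
    {"dx": 0.001,"dy": 0,"dz": -0.009,"spin": 0,"fingers": 1},
  ],
)

```text
time: 10.3
eef_pos: [0.5281, 0.1711, 0.1444]
eef_rot: [-0.001, 0.992, 0.124, -0.002]
force: [0.3, -0.8, -2.7]
gripper_width: 0.293
```

```bash
python3 v.py c7 -.0008 -.0035 .5278 .168; python3 m.py
```

```text
10.3 [0.5281 0.1711 0.1444] [ 0.34 -0.76 -2.74]
stem_top side 0.7 [0.5277 0.1694]
collar_top side 0.62 [0.5464 0.2054]
outer_lid side 0.62 [0.5246 0.1628]
outer_lid top 0.61 [0.5249 0.1665]
[0.5282 0.1712 0.1446]
px/mm 0.5828719426919089
stem [182.5 155. ] 155 179 [116 107  92  78  73  86  95  99  98 100 100]
stem [182.2 153.2] 153 178 [134 108  88  68  60  74  91  98 100 100 101]
stem [181.9 151.3] 151 178 [ 90  50  35  29  39  67  90  99 100 100  99]
stem [181.5 149.5] 149 178 [ 59  37  31  27  50  81  95 102 106 107 109]
stem [181.2 147.6] 148 177 [ 90  51  37  31  32  57  88 105 112 121 124]
stem [180.9 145.7] 146 177 [ 73  40  33  32  43  80 113 131 134 128 123]
post [199.02 202.56] 203 193 [220 220 219 196 143 100  92  99 144 202 220 220 219]
post [198.42 198.78] 199 192 [220 221 222 213 174 140 126 119 132 173 210 220 219]
post [197.8  194.91] 195 192 [224 224 217 177 127 111 115 131 168 213 223 224 223]
post [197.17 190.98] 191 191 [146 162 176 165 121  76  64  71 120 184 217 223 222]
post [196.53 186.97] 187 191 [110 112 108 102  94  84  78  75  71  69  71  72  74]
```

View pics/c7s.png

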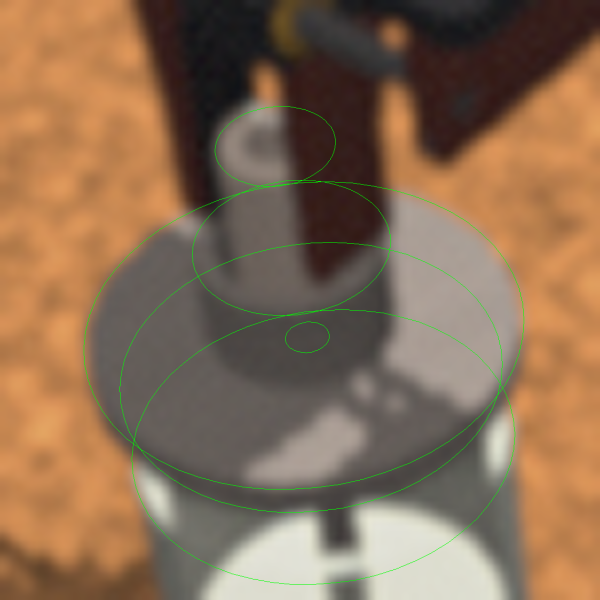

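Emit:
step_arm(
  steps=[
    {"dx": 0,"dy": 0,"dz": -0.004,"spin": 0,"fingers": 1},
    {"dx": 0,"dy": 0,"dz": -0.008,"spin": 0,"fingers": 1},
    {"dx": 0,"dy": 0,"dz": -0.012,"spin": 0,"fingers": 1},
    {"dx": 0,"dy": 0,"dz": -0.016,"spin": 0,"fingers": 1},
    {"dx": 0,"dy": 0,"dz": -0.02,"spin": 0,"fingers": 1},
  ],
)

```text
time: 11.25
eef_pos: [0.5281, 0.1712, 0.1323]
eef_rot: [-0.001, 0.992, 0.124, -0.002]
force: [0.2, 0.2, -3.1]
gripper_width: 0.294
```

Emit:
step_arm(
  steps=[
    {"dx": 0,"dy": 0,"dz": -0.004,"spin": 0,"fingers": 1},
    {"dx": 0,"dy": 0,"dz": -0.008,"spin": 0,"fingers": 1},
    {"dx": 0,"dy": 0,"dz": -0.01,"spin": 0,"fingers": 1},
  ],
)

```text
time: 11.55
eef_pos: [0.5279, 0.1711, 0.1259]
eef_rot: [-0.001, 0.992, 0.124, -0.002]
force: [-0.9, 0.2, -3.5]
gripper_width: 0.295
```

Emit:
step_arm(
  steps=[
    {"dx": 0,"dy": 0,"dz": -0.002,"spin": 0,"fingers": 1},
    {"dx": 0,"dy": 0,"dz": -0.004,"spin": 0,"fingers": 1},
    {"dx": 0,"dy": 0,"dz": -0.004,"spin": 0,"fingers": 1},
  ],
)

```text
time: 11.85
eef_pos: [0.5278, 0.1711, 0.1234]
eef_rot: [-0.001, 0.992, 0.124, -0.002]
force: [-0.3, -0.0, -3.1]
gripper_width: 0.293
```

Emit:
step_arm(
  steps=[
    {"dx": 0,"dy": 0,"dz": -0.002,"spin": 0,"fingers": 1},
    {"dx": 0,"dy": 0,"dz": -0.003,"spin": 0,"fingers": 1},
    {"dx": 0,"dy": 0,"dz": -0.003,"spin": 0,"fingers": 1},
  ],
)

```text
time: 12.15
eef_pos: [0.5278, 0.1711, 0.1216]
eef_rot: [-0.001, 0.992, 0.124, -0.002]
force: [0.3, -0.1, -3.1]
gripper_width: 0.293
```

Emit:
step_arm(
  steps=[
    {"dx": 0,"dy": 0,"dz": -0.002,"spin": 0,"fingers": 1},
    {"dx": 0,"dy": 0,"dz": -0.002,"spin": 0,"fingers": 1},
    {"dx": 0,"dy": 0,"dz": -0.002,"spin": 0,"fingers": 1},
  ],
)

```text
time: 12.45
eef_pos: [0.5277, 0.1711, 0.1205]
eef_rot: [-0.001, 0.992, 0.124, -0.002]
force: [-1.0, -0.4, -0.3]
gripper_width: 0.293
```

Emit:
step_arm(
  steps=[
    {"dx": 0,"dy": 0,"dz": -0.002,"spin": 0,"fingers": 1},
    {"dx": 0,"dy": 0,"dz": -0.002,"spin": 0,"fingers": 1},
    {"dx": 0,"dy": 0,"dz": -0.002,"spin": 0,"fingers": 1},
  ],
)

```text
time: 12.75
eef_pos: [0.5278, 0.1711, 0.1204]
eef_rot: [-0.001, 0.992, 0.124, -0.002]
force: [-3.5, -0.9, 8.3]
gripper_width: 0.297
```

Contact came at TCP z = 0.1204, exactly the predicted seating height. I'll check the picture before letting go.

```bash
python3 v.py c8 -.0008 -.0035 .5278 .168
```

```text
12.75 [0.5278 0.1711 0.1204] [-3.46 -0.92  8.32]
stem_top side 0.57 [0.5278 0.1718]
collar_top side 0.74 [0.5305 0.1713]
outer_lid side 0.62 [0.5261 0.1645]
outer_lid top 0.68 [ 0.7052 -0.1559]
```

View pics/c8s.png

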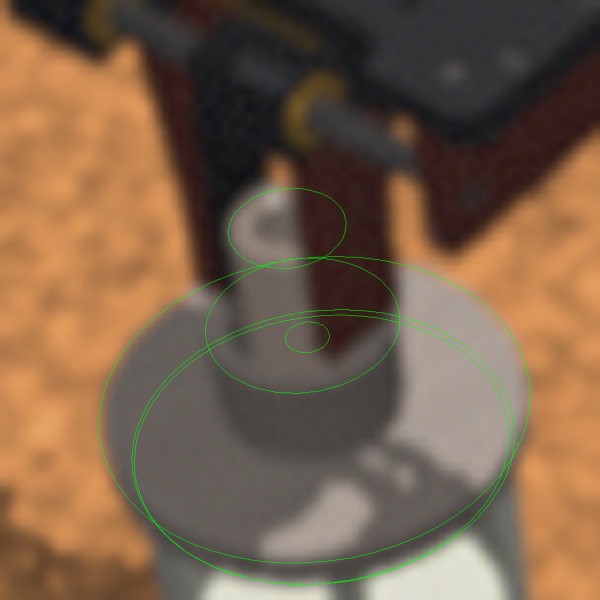

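View pics/c8t.png

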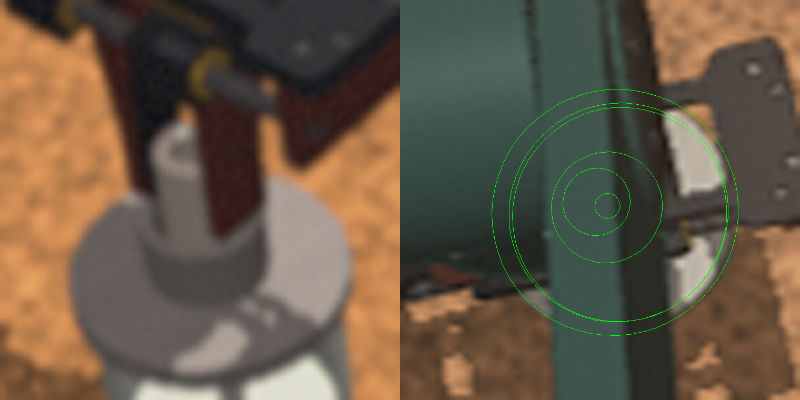

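Emit:
step_arm(
  steps=[
    {"dx": 0,"dy": 0,"dz": 0,"spin": 0,"fingers": 1},
    {"dx": 0,"dy": 0,"dz": 0,"spin": 0,"fingers": 1},
    {"dx": 0,"dy": 0,"dz": 0,"spin": 0,"fingers": 0},
    {"dx": 0,"dy": 0,"dz": 0,"spin": 0,"fingers": -0.5},
    {"dx": 0,"dy": 0,"dz": 0,"spin": 0,"fingers": -0.5},
    {"dx": 0,"dy": 0,"dz": 0,"spin": 0,"fingers": -0.5},
    {"dx": 0,"dy": 0,"dz": 0,"spin": 0,"fingers": -0.5},
    {"dx": 0,"dy": 0,"dz": 0,"spin": 0,"fingers": -0.5},
  ],
)

```text
time: 13.95
eef_pos: [0.5278, 0.1711, 0.1204]
eef_rot: [-0.001, 0.992, 0.124, -0.002]
force: [0.7, -0.5, 0.2]
gripper_width: 0.747
```

```bash
python3 v.py c9 -.0008 -.0035 .5278 .168
```

```text
13.95 [0.5278 0.1711 0.1204] [ 0.7  -0.47  0.23]
stem_top side 0.6 [0.5292 0.1687]
collar_top side 0.71 [0.5293 0.1636]
outer_lid side 0.74 [0.5315 0.1688]
outer_lid top 0.63 [0.5277 0.1673]
```

View pics/c9s.png

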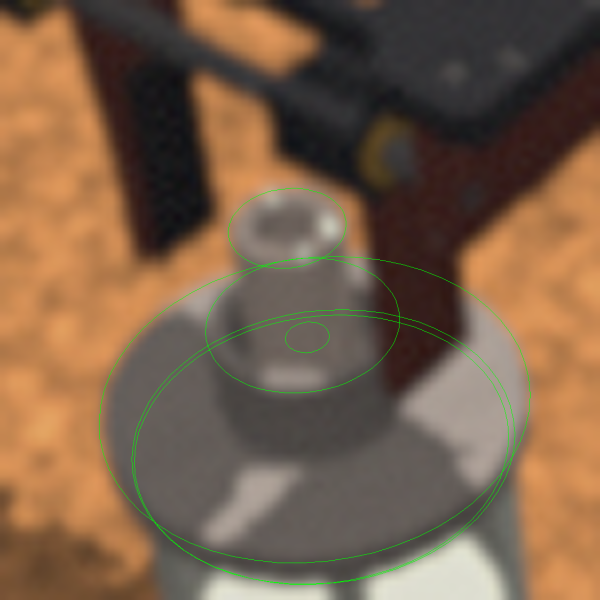

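Let go cleanly: the stem sits where predicted and the outer lid is about 2 mm off-centre, within its play. Lowering onto the collar.

Emit:
step_arm(
  steps=[
    {"dx": 0,"dy": 0,"dz": -0.01,"spin": 0,"fingers": -0.5},
    {"dx": 0,"dy": 0,"dz": -0.02,"spin": 0,"fingers": -0.5},
    {"dx": 0,"dy": 0,"dz": -0.032,"spin": 0,"fingers": -0.5},
    {"dx": 0,"dy": 0,"dz": -0.043,"spin": 0,"fingers": -0.5},
    {"dx": 0,"dy": 0,"dz": -0.043,"spin": 0,"fingers": -0.5},
    {"dx": 0,"dy": 0,"dz": -0.043,"spin": 0,"fingers": -0.5},
  ],
)

```text
time: 14.95
eef_pos: [0.5275, 0.171, 0.0942]
eef_rot: [-0.0, 0.992, 0.124, -0.002]
force: [0.2, 0.5, -0.4]
gripper_width: 0.753
```

Emit:
step_arm(
  steps=[
    {"dx": 0,"dy": 0,"dz": 0,"spin": 0,"fingers": 0},
    {"dx": 0,"dy": 0,"dz": 0,"spin": 0,"fingers": 0},
    {"dx": 0,"dy": 0,"dz": 0,"spin": 0,"fingers": 0},
    {"dx": 0,"dy": 0,"dz": 0,"spin": 0,"fingers": 0.4},
    {"dx": 0,"dy": 0,"dz": 0,"spin": 0,"fingers": 0.4},
    {"dx": 0,"dy": 0,"dz": 0,"spin": 0,"fingers": 0.4},
    {"dx": 0,"dy": 0,"dz": 0,"spin": 0,"fingers": 0.8},
    {"dx": 0,"dy": 0,"dz": 0,"spin": 0,"fingers": 0.8},
    {"dx": 0,"dy": 0,"dz": 0,"spin": 0,"fingers": 0.8},
  ],
  newtons=20,
)

```text
time: 15.85
eef_pos: [0.5277, 0.1711, 0.0944]
eef_rot: [-0.001, 0.992, 0.124, -0.002]
force: [-0.5, 0.7, 3.6]
gripper_width: 0.503
```

```bash
python3 look.py e1 .5278 .168 .11 "[((.528,.168),.045,.075),((.528,.168),.013,.145)]"
```

```text
15.85 [0.5277 0.1711 0.0944] [-0.4929179   0.65289132  3.59216694] 0.5028143179990374
```

View pics/e1.png

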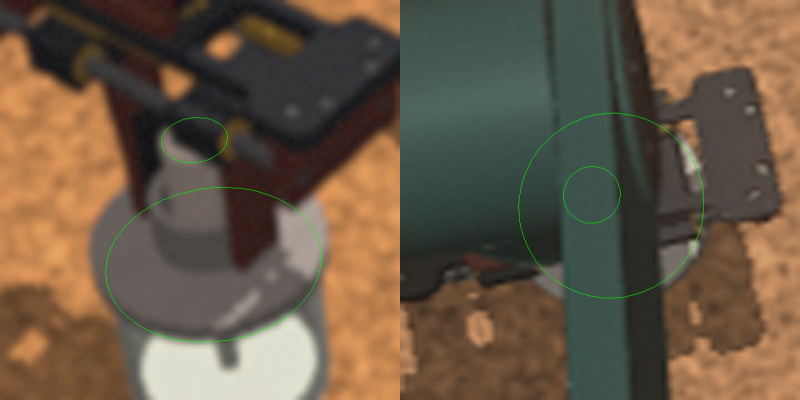

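Emit:
step_arm(
  steps=[
    {"dx": 0,"dy": 0,"dz": 0,"spin": 0,"fingers": 1},
    {"dx": 0,"dy": 0,"dz": 0,"spin": 0,"fingers": 1},
    {"dx": 0,"dy": 0,"dz": 0.005,"spin": 0,"fingers": 1},
    {"dx": 0,"dy": 0,"dz": 0.012,"spin": 0,"fingers": 1},
    {"dx": 0,"dy": 0,"dz": 0.02,"spin": 0,"fingers": 1},
    {"dx": 0,"dy": 0,"dz": 0.02,"spin": 0,"fingers": 1},
  ],
)

```text
time: 16.55
eef_pos: [0.5281, 0.1712, 0.1071]
eef_rot: [-0.001, 0.992, 0.124, -0.002]
force: [0.1, 0.5, -1.3]
gripper_width: 0.499
```

```bash
python3 look.py e2 .5278 .168 .11 "[((.528,.168),.045,.075),((.528,.168),.013,.145)]"
```

```text
16.55 [0.5281 0.1712 0.1071] [ 0.07703593  0.47051932 -1.29598022] 0.49936159416603215
```

View pics/e2.png

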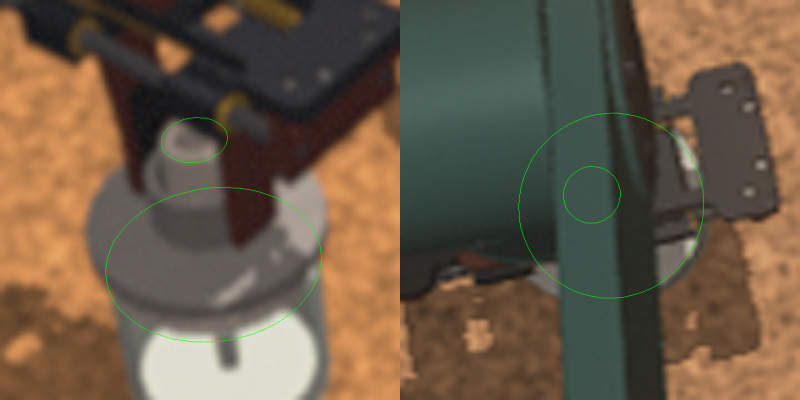

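The stem stays put while the outer lid rises. The load of 1.3 N matches the outer lid alone. Continuing straight up.

Emit:
step_arm(
  steps=[
    {"dx": 0,"dy": 0,"dz": 0.015,"spin": 0,"fingers": 1},
    {"dx": 0,"dy": 0,"dz": 0.035,"spin": 0,"fingers": 1},
    {"dx": 0,"dy": 0,"dz": 0.06,"spin": 0,"fingers": 1},
    {"dx": 0,"dy": 0,"dz": 0.085,"spin": 0,"fingers": 1},
    {"dx": 0,"dy": 0,"dz": 0.11,"spin": 0,"fingers": 1},
    {"dx": 0,"dy": 0,"dz": 0.13,"spin": 0,"fingers": 1},
    {"dx": 0,"dy": 0,"dz": 0.145,"spin": 0,"fingers": 1},
    {"dx": 0,"dy": 0,"dz": 0.153,"spin": 0,"fingers": 1},
    {"dx": 0,"dy": 0,"dz": 0.153,"spin": 0,"fingers": 1},
    {"dx": 0,"dy": 0,"dz": 0.153,"spin": 0,"fingers": 1},
    {"dx": 0,"dy": 0,"dz": 0.153,"spin": 0,"fingers": 1},
  ],
)

```text
time: 17.75
eef_pos: [0.5273, 0.171, 0.1977]
eef_rot: [-0.0, 0.992, 0.124, -0.003]
force: [-0.5, -0.2, -1.9]
gripper_width: 0.498
```

```bash
python3 look.py e3 .5278 .168 .13 "[((.528,.168),.045,.075),((.528,.168),.013,.145)]"
```

```text
17.75 [0.5273 0.171  0.1977] [-0.45997024 -0.24907988 -1.91875389] 0.49767451229715903
```

View pics/e3.png

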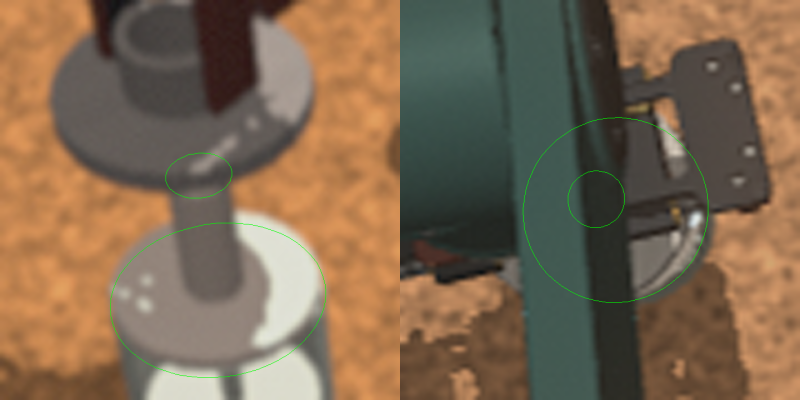

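The outer lid is held level at about z = 0.181, well clear of the stem, and the inner lid lies flat on the rim. Handing in.

```bash
python3 -c "
from h import *
s=bot.read_state();print(s['time'],np.abs(s['qd']).max(),s['gripper_width'],s['eef_pos'])
print(bot.sign_off())"
```

```text
17.85 0.0022625164638580787 0.49854441282953316 [0.52737086 0.17103034 0.19771377]
the job is handed in; nothing more can be done
None
```

The task is done and handed in at 17.85 s, with the outer lid still held level in the air. `sign_off` reports no verdict.

**What I did:** I lifted both lids together by the stem, threaded them over the post and lowered them in small steps. They first touched at a tool height of 0.1205 m, against 0.1204 m predicted, and the push peaked at about 8 N in the readings. I let go, gripped the collar and lifted the outer lid alone.

**Last checks:**
- **Outer lid:** level, with its lowest edge about 106 mm above the inner lid's underside (about 0.18 m above the shelf). The fingers were open about 44 mm, the collar's width, and the arm was still.
- **Inner lid and jar:** the inner lid lay flat on the rim, and the jar was upright where it stood.
- **Bystanders:** I kept well away from them but did not measure them again at the end.

**What disagreed:**
- **Position over the jar:** arm readings and camera differed by about 3.5 mm in y, more than the stated 2 mm calibration. I followed the camera, and the post went in without any contact force.
- **Network detections:** several were wrong while the arm hid parts of the view, so I relied on the outlines in the pictures instead.
- **First move:** it was refused for missing fields, so nothing moved.

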